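# Cover the bowls, then hold the counter bin open

### The job

I am about to empty the baking tray into the counter bin, so first cover the two open glass bowls, each with the lid that fits it, sitting level and fully down in the rim, and let go of the lids. Only then swing the bin's sprung lever forward, all the way to its stop, so that the bin's lid stands fully open, and finish while still holding it there with the gripper: do not let go at the end. Leave the tray, the scraper and the pastry wheel where they are.

Things in the scene. Friction and masses are not known exactly. Their poses are not given: they have to be found in the camera images.
- small_bowl_rim (a point): Centre of the mouth of the small open glass bowl, in the plane of its rim; z up. Bowl: outside rim diameter 84 mm, wall 4 mm, so the mouth is 76 mm across; 50 mm high, narrowing to its foot, which stands on the surface; 200 g; loose.
- large_bowl_rim (a point): Centre of the mouth of the large open glass bowl, in the plane of its rim; z up. Bowl: outside rim diameter 116 mm, wall 4 mm, so the mouth is 108 mm across; 60 mm high, narrowing to its foot, which stands on the surface; 350 g; loose.
- small_lid_knob (a point): Centre (half-way up) of the black round upright knob, 20 mm in diameter and 28 mm high, of the small lid, which fits the small bowl. It is 14 mm above the disc's top, 19 mm above the disc's underside and 24 mm above the underside of the step the lid lies on at first. Once seated, the disc rests on the rim, so this point is 19 mm above the rim centre.
- large_lid_knob (a point): Centre (half-way up) of the black round upright knob, 20 mm in diameter and 28 mm high, of the large lid, which fits the large bowl. It is 14 mm above the disc's top, 19 mm above the disc's underside and 24 mm above the underside of the step the lid lies on at first. Once seated, the disc rests on the rim, so this point is 19 mm above the rim centre.
- small_lid: The small lid, loose, about 70 g: a steel disc 92 mm across and 5 mm thick, under it a round locating step 69.4 mm across and 5 mm deep that goes inside the bowl's mouth, on it the knob. Origin at the centre of the step's underside, z up through the knob.
- large_lid: The large lid, loose, about 110 g: a steel disc 124 mm across and 5 mm thick, under it a round locating step 101.4 mm across and 5 mm deep that goes inside the bowl's mouth, on it the knob. Origin at the centre of the step's underside, z up through the knob.
- small_bowl: The small bowl itself; origin at the centre of its foot.
- large_bowl: The large bowl itself; origin at the centre of its foot.
- bin: Steel counter bin, fixed, 220 (x) by 180 (y) by 200 mm high, origin at the centre of its underside; its x axis points to its back (where the lid is hinged), -x to its front, which faces the robot, y to the side that carries the lever, z up.
- lever_pivot (a point): Point on the lever's turning axis (parallel to the bin's y axis), 130 mm above the table and 70 mm out from the bin's lever-side wall, in the upright plane of lever_bar; axes as the bin's; fixed. The lever's aluminium arm, 20 mm wide, runs from this axis to the bar, 16 to 24 mm out from the wall.
- lever_bar (a point): Point on the centre line of the lever's grip bar, where it is best gripped, 120 mm from lever_pivot; it moves with the lever. The bar is a black round rod 14 mm in diameter, parallel to the bin's y axis, from 16 to 102 mm out from the bin's wall (this point at 70 mm).
- bin_lever (a joint): Turn of the lever, rad: 0 at rest (arm 0.349 back from upright: bar 41 mm behind, 113 mm above the pivot), growing as the bar swings to the bin's front (-x) and down, 1.40 at the stop (arm 1.051 forward: bar 104 mm in front of, 60 mm above the pivot). A spring drives it back to 0 if let go: about 4 N at the bar near rest, 8 N at the stop.
- bin_lid (a joint): Opening of the bin's lid, rad: 0 shut, 1.40 fully open. Linked to the lever, it equals the lever's value. The lid is hinged along the top back edge of the bin and stands up there when open.
- tray_edge (a point): Middle of the long edge nearest the robot, half-way up, of a bystander: a shallow aluminium tray 140 (x) x 280 (y) x 18 mm; its centre lies 70 mm along +x from this point.
- scraper: Bystander: stainless scraper, blade 90 x 130 x 4 mm with a 20 mm round handle along one edge, lying flat, origin under its middle.
- pastry_wheel: Bystander: white plastic pastry wheel, 160 mm long and up to 54 mm high, origin at the table under its middle, wheel to its +x.
There are look-alikes about, which are no part of the job. Leave any green or red look-alike of the small_lid alone. What is shaped like the large_lid but orange or red is not meant.

How it is judged (in metres and radians):
On the way, in this order (a step that is already met when the one before it is completed fails the run):
1. both bowls are covered, each by its own lid, seated and let go (horizontal distance between small_lid_knob and small_bowl_rim below 0.006 m and z of small_lid_knob in the frame of small_bowl_rim between 0.016 and 0.022 m and angle between each of small_lid_knob, small_bowl_rim, large_lid_knob, large_bowl_rim's own z axis and vertical below 0.08 rad and horizontal distance between large_lid_knob and large_bowl_rim below 0.006 m and z of large_lid_knob in the frame of large_bowl_rim between 0.016 and 0.022 m and contact force between the fingers and small_lid below 0.2 N and contact force between the fingers and large_lid below 0.2 N), for 0.2 s.
2. the lever is held at its stop and the bin's lid is open (value of joint bin_lever above 1.33 rad and value of joint bin_lid above 1.28 rad and contact force between the fingers and bin_lever above 2 N), for 0.3 s.
At the end, for the whole second after the job is handed in: Each lid on its own bowl: knob within 6 mm of the rim centre, 16-22 mm above it, level within 0.08 rad, fingers off. Lever at 1.33 rad or more and bin lid at 1.28 or more, fingers on the lever with over 2 N, no bowl, lid, scraper or pastry wheel touching it, all through the last second (all of step 1 and all of step 2 and contact force between each of small_bowl, large_bowl, small_lid, large_lid, scraper, pastry_wheel and bin_lever below 0.2 N); the arm keeps its last pose, push and grip.
It fails at once if the tray, the scraper or the pastry wheel is moved by more than 30 mm (distance of any of tray_edge, scraper, pastry_wheel from where it was at the start of the episode above 0.03 m).
It fails at once if the bin is opened before both bowls are covered (value of joint bin_lever above 0.4 rad and not (horizontal distance between small_lid_knob and small_bowl_rim below 0.006 m and z of small_lid_knob in the frame of small_bowl_rim between 0.016 and 0.022 m and angle between each of small_lid_knob, small_bowl_rim, large_lid_knob, large_bowl_rim's own z axis and vertical below 0.08 rad and horizontal distance between large_lid_knob and large_bowl_rim below 0.006 m and z of large_lid_knob in the frame of large_bowl_rim between 0.016 and 0.022 m)).
It fails at once if a bowl is tipped (angle between any of small_bowl_rim, large_bowl_rim's own z axis and vertical above 0.5 rad).
It also fails if it takes over 64 s, if anything falls off the work surface, if the arm or the gripper's body presses on something with over 40 N, if the wrist force passes 120 N, or if a joint passes its speed limit or range.

### The arm

A 7-joint arm with a two-finger parallel gripper is mounted at the origin on the work surface. World frame = base frame: x ahead of the robot, y to its left, z up, the work surface at z = 0. Lengths are in m, angles in degrees, forces in N, time in s.
With the tool pointing down it reaches from about 0.425 to 0.875 m from the base axis. Payload 4.7 kg.
Tool frame: the origin (TCP) lies at the very end of the fingers, on their centre line; the grasp point (between the pads) lies behind it (env.pinch_z is the z of the grasp point in the tool frame, in m); z points along the fingers, y is the direction in which the jaws open and shut (so a half turn about z gives the same grasp; the last joint's range is limited). The gripper opens to 87 mm and grips with 3 to 60 N. Pads are 19 mm wide; open, the fingers measure 117 mm over their backs; the gripper's body (75 mm by 190 mm) begins 51 mm behind the grasp point.
Start: joints at [68.703, 18.392, -4.016, 83.108, 1.295, 78.541, -3.26], TCP at [0.245, -0.602, 0.223] pointing down, gripper open.
Joint ranges: [-163.93, 163.93], [-17.29, 119.83], [-79.2, 71.16], [3.27, 140.29], [-89.18, 269.18], [5.43, 117.66], [-154.24, 154.24]. Speed limits (degrees/s): [147.25, 147.25, 180, 180, 180, 180, 180].

### API

Orientations are given as [roll, pitch, yaw] about the fixed x, y, z axes, in that order (R = Rz(yaw) Ry(pitch) Rx(roll)).
In Python, from cell import readout, read_camera, env gives the robot as it stands. The module is installed in compiled form; this text tells all that it offers.
- The arm moves only by the tool servo_tool, never from a script. Its argument "plan" is a list that holds one entry, the list of rows, each a list of 5 numbers: the finger opening in m, from 0 to 0.087, then the shift along the tool's x, y, z in m, then the turn about the tool's z in rad. In form: [[[jaw, x, y, z, yaw], ...]]. A call has 1 to 12 rows; each row is the pose to reach, as a shift and turn from the pose measured when the call began, along the tool's axes at that moment; what a row does not reach only later rows make up. A row lasts 1/12 s, in which the tool goes at most 41.7 mm and 7.16 degrees, less where a joint would pass 70% of its speed; a pose out of reach is approached as far as the arm can. A call with a gripper value outside its range is refused whole. The fingers move at their own pace and stop on an object; "force" is the grip in N (left out, the last holds). Time passes only in rows, so rows that repeat a pose let the fingers close. It gives the time, the measured TCP pose, the force and the opening at its end, in the units of the state.
- readout.get_obs(): the state, without advancing time (a new reading comes with each control period).
- read_camera(name): name is "scene" or "top" or "wrist"; returns a dict with "image" (420x560x3 uint8, red, green, blue), "range_z" (420x560 float32, m along the optical axis (not along the pixel's ray), 0 where there is no reading), "mtx" (3x3 intrinsics, pixels), "D" ([k1, k2, p1, p2, k3] as OpenCV has them; the pictures are not rectified), "camera_from_world" (4x4, takes a point from world to camera coordinates). Camera axes: x right, y up, looking along -z (the intrinsics and any distortion apply to the point x, -y, -z); pixel columns grow to the right and rows downward; lengths in m; the calibration is good to about 2 mm. A picture is of the moment at which its call begins.
- env.sign_off(): hands the job in, once; it reports no verdict.
The state is a dict: "time_s": time; "qpos": joint angles; "joint_velocities": joint speeds; "effort": joint torques, N m; "tool_pos": TCP position; "tool_rot": TCP orientation; "force": force on the tool from outside, world axes, zero at the start; "wrist_torque": the same for the moment, N m; "grip_width": finger opening in m.
Only numpy, scipy, OpenCV 4.12 (cv2) and the standard library are available. Lean on these libraries where they do the work, as an engineer would, in place of code of your own. Each camera call takes 0.05 s, during which the arm holds its last target. There are 200 camera calls.

## Working session

There is one attempt and no reset: what is moved stays moved. The work goes in short steps, Python scripts to look and compute and a tool call to move; the robot and the scene stay as the last step left them, time stands still between calls to the robot, and variables do not carry over. Pictures are saved under pics/ and viewed, about 8 in all and at most 12, crops included, and the job is handed in when it is done.

Besides the shell and the picture viewer there is one more tool, called after "Request:" by a JSON object that holds its "method" and its "body", one argument or row to a line. servo_tool: Moves the arm, as the interface text tells. Its arguments: {"type":"object","properties":{"plan":{"type":"array"},"force":{"type":"number"}},"required":["plan"]}

```bash
mkdir -p pics; cat > h.py <<'E'
import numpy as np, cv2
from cell import readout, read_camera, env
def pts(c):
    d=c["range_z"]; h,w=d.shape
    u,v=np.meshgrid(np.arange(w),np.arange(h))
    p=cv2.undistortPoints(np.stack([u,v],-1).reshape(-1,1,2).astype(np.float64),c["mtx"],np.array(c["D"])).reshape(h,w,2)
    P=np.stack([p[...,0]*d,-p[...,1]*d,-d],-1)
    T=np.linalg.inv(c["camera_from_world"])
    W=P@T[:3,:3].T+T[:3,3]; W[d==0]=np.nan
    return W
def ray(c,u,v,z):
    p=cv2.undistortPoints(np.array([[[u,v]]],float),c["mtx"],np.array(c["D"]))[0,0]
    T=np.linalg.inv(c["camera_from_world"]); d=T[:3,:3]@np.array([p[0],-p[1],-1]); o=T[:3,3]
    return o+d*(z-o[2])/d[2]
E
python3 - <<'E'
from h import *
import pickle
print(env.pinch_z, readout.get_obs())
for n in("scene","top"):
    c=read_camera(n); pickle.dump(c,open(n+".pkl","wb"))
    cv2.imwrite(f"pics/{n}0.png",cv2.cvtColor(c["image"],cv2.COLOR_RGB2BGR))
    print(n,np.linalg.inv(c["camera_from_world"]).round(3).tolist(),c["mtx"],c["D"])
E
```

```text
-0.0187 {'time_s': 0.0, 'qpos': array([68.70404186, 18.43813708, -4.01627088, 83.1752153 ,  1.2936869 ,
       78.54059882, -3.26158097]), 'joint_velocities': array([ 0.05907791,  0.00661573,  0.03118227, -0.04157122,  0.07670387,
        0.03258994,  0.04386918]), 'effort': array([ 3.70140642e-04, -4.91284025e+01, -4.04076716e-01, -3.12526488e+01,
       -6.39911927e-02,  4.35965171e-02,  1.68298247e-04]), 'tool_pos': array([ 0.24434446, -0.60172507,  0.22146932]), 'tool_rot': array([-1.79891223e+02,  4.26683983e-03,  2.21045773e+01]), 'force': array([ 0.67864881, -0.88068506,  0.47455122]), 'wrist_torque': array([-0.0560188 ,  0.07648182,  0.00513214]), 'grip_width': 0.0871996323038242}
scene [[0.49, -0.466, 0.737, 1.273], [0.871, 0.282, -0.402, -0.408], [-0.021, 0.839, 0.544, 0.741], [0.0, 0.0, 0.0, 1.0]] [[406.16724187   0.         276.97736794]
 [  0.         406.16724187 202.36217949]
 [  0.           0.           1.        ]] [-0.09811106  0.          0.          0.          0.        ]
top [[-0.013, 0.983, -0.181, 0.222], [-1.0, -0.016, -0.016, -0.007], [-0.019, 0.181, 0.983, 1.63], [0.0, 0.0, 0.0, 1.0]] [[473.04083578   0.         281.59606568]
 [  0.         473.04083578 200.02030838]
 [  0.           0.           1.        ]] [-0.16395673  0.          0.          0.          0.        ]
```

View pics/top0.png

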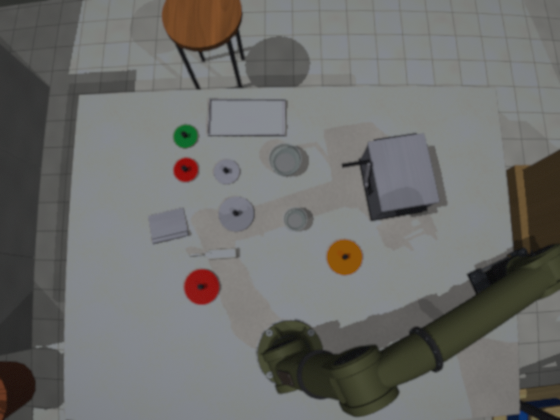

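View pics/scene0.png

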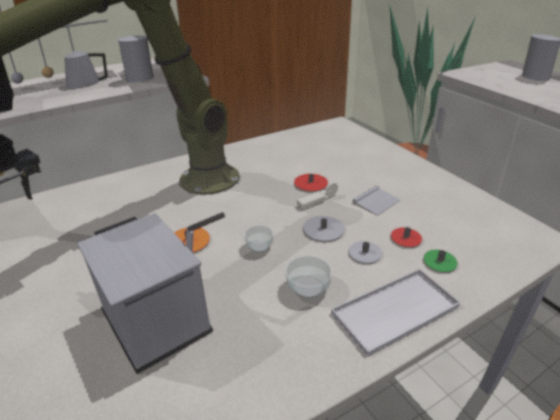

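The top view shows the small grey lid at (227,171), the large grey lid at (236,213), the large bowl at (287,160), the small bowl at (298,218), the lever bar at about (355,163) and the bin at (400,175). The scene view agrees: lids at (366,251) and (324,228), bowls at (308,278) and (259,239), bar at (206,222).

```bash
python3 - <<'E'
from h import *
import pickle
C={n:pickle.load(open(n+".pkl","rb")) for n in("scene","top")}
seeds={"top":{"slid":(227,171),"llid":(236,213)},"scene":{"slid":(366,247),"llid":(324,224)}}
for n,c in C.items():
    hsv=cv2.cvtColor(c["image"],cv2.COLOR_RGB2HSV); W=pts(c)
    for k,(u,v) in seeds[n].items():
        m=np.zeros(hsv.shape[:2],np.uint8); m[v-12:v+12,u-12:u+12]=1
        dk=(hsv[...,2]<60)&(m>0); ys,xs=np.nonzero(dk)
        print(n,k,"dark",dk.sum(),xs.mean().round(1),ys.mean().round(1),ray(c,xs.mean(),ys.mean(),.024).round(4),"depth med",np.nanmedian(W[dk],0).round(4))
    # raised lids & bowls from depth
    for k,(u,v),r in ([("slid",(227,171),18),("llid",(236,213),22),("lb",(287,160),24),("sb",(298,218),18)] if n=="top" else [("slid",(366,251),22),("llid",(324,228),26),("lb",(308,278),28),("sb",(259,239),22)]):
        P=W[v-r:v+r,u-r:u+r].reshape(-1,3); z=P[:,2]
        print(n,k,"z pct",np.nanpercentile(z,[1,10,50,90,99]).round(3),"valid",np.isfinite(z).mean().round(2))
        q=P[(z>.004)&(z<.075)]
        q=q[np.isfinite(q[:,0])]
        if len(q): print("   raised bbox mid",((q.min(0)+q.max(0))/2).round(4),"size",(q.max(0)-q.min(0)).round(3),len(q))
W=pts(C["top"]);
for lo,hi,nm in((.15,.22,"bin"),(.22,.30,"bar")):
    P=W[110:240,330:450].reshape(-1,3); q=P[(P[:,2]>lo)&(P[:,2]<hi)]
    print(nm,len(q),q.min(0).round(3) if len(q) else 0,q.max(0).round(3) if len(q) else 0)
    if nm=="bin": print(cv2.minAreaRect(q[q[:,2]>.19][:,:2].astype(np.float32)))
def big(c,x0,x1,y0,y1,s): return cv2.resize(cv2.cvtColor(c["image"][y0:y1,x0:x1],cv2.COLOR_RGB2BGR),None,fx=s,fy=s,interpolation=cv2.INTER_CUBIC)
a=big(C["top"],200,450,120,250,3.0); b=big(C["scene"],80,330,180,250+20,2.0)
cv2.imwrite("pics/c1.png",np.vstack([a,np.pad(b,((0,0),(0,a.shape[1]-b.shape[1]),(0,0)))]))
E
```

```text
scene slid dark 0 nan nan [nan nan nan] depth med [nan nan nan]
scene llid dark 1 323.0 225.0 [0.4813 0.1779 0.024 ] depth med [0.4823 0.1771 0.025 ]
scene slid z pct [-0.002 -0.     0.002  0.012  0.037] valid 1.0
   raised bbox mid [0.6162 0.2227 0.0228] size [0.182 0.194 0.038] 640
scene llid z pct [-0.002 -0.     0.002  0.013  0.034] valid 0.99
   raised bbox mid [0.4723 0.2028 0.0227] size [0.279 0.27  0.037] 988
scene lb z pct [-0.002  0.     0.005  0.054  0.063] valid 1.0
   raised bbox mid [0.6207 0.0219 0.0349] size [0.232 0.203 0.062] 1639
scene sb z pct [-0.002 -0.     0.002  0.042  0.052] valid 1.0
   raised bbox mid [ 0.4065 -0.0051  0.0289] size [0.208 0.187 0.05 ] 670
top slid dark 16 226.0 170.1 [0.6284 0.2142 0.024 ] depth med [0.6249 0.2121 0.0386]
top llid dark 20 235.7 212.8 [0.4764 0.1791 0.024 ] depth med [0.4747 0.1772 0.0382]
top slid z pct [-0.008 -0.003  0.005  0.015  0.039] valid 1.0
   raised bbox mid [0.632  0.2156 0.0262] size [0.131 0.127 0.044] 695
top llid z pct [-0.007 -0.002  0.006  0.015  0.037] valid 1.0
   raised bbox mid [0.4809 0.1823 0.024 ] size [0.154 0.152 0.04 ] 1187
top lb z pct [-0.007 -0.003  0.004  0.038  0.064] valid 1.0
   raised bbox mid [0.6691 0.0015 0.0364] size [0.177 0.168 0.065] 1124
top sb z pct [-0.007 -0.003  0.004  0.028  0.055] valid 1.0
   raised bbox mid [ 0.4601 -0.0341  0.0332] size [0.123 0.123 0.058] 617
bin 4677 [ 0.431 -0.469  0.15 ] [ 0.696 -0.245  0.22 ]
((0.5617587566375732, -0.35235118865966797), (0.25286737084388733, 0.20763982832431793), 9.00455093383789)
bar 162 [ 0.461 -0.445  0.22 ] [ 0.661 -0.167  0.258]<stdin>:10: RuntimeWarning: Mean of empty slice.
  ret = ret.dtype.type(ret / rcount)
  return np.nanmean(a, axis, out=out, keepdims=keepdims)
```

View pics/c1.png

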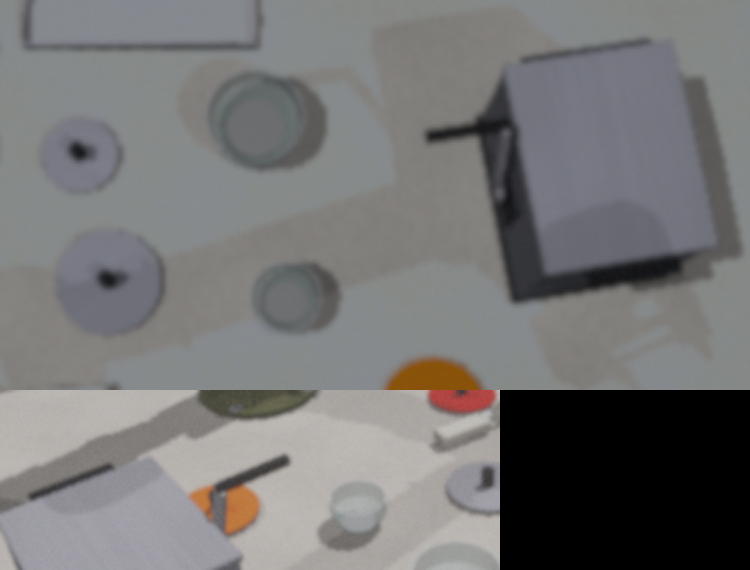

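The crops show both grey lids, both bowls, and the lever bar from (343,165) to (370,161) in top-view pixels, so the bin is yawed about 9°. My tool yaw target is 99°, which puts the jaws along the bin's x axis. First I rise and swing over.

Request:
{"method": "servo_tool", "body": {
  "plan": [
    [[0.087,0,0,-0.04,-0.1],[0.087,0,0,-0.08,-0.2],[0.087,0,0,-0.12,-0.35],[0.087,0.036,-0.02,-0.16,-0.48],[0.087,0.072,-0.04,-0.19,-0.6],[0.087,0.108,-0.06,-0.2,-0.72],[0.087,0.144,-0.08,-0.2,-0.84],[0.087,0.18,-0.1,-0.2,-0.97],[0.087,0.216,-0.12,-0.2,-1.09],[0.087,0.252,-0.14,-0.2,-1.21],[0.087,0.288,-0.16,-0.2,-1.34],[0.087,0.324,-0.18,-0.2,-1.34]]
  ]
}}

```text
time_s: 1.1
tool_pos: [0.4652, -0.3271, 0.4217]
tool_rot: [-180.0, -0.1, 99.2]
force: [0.7, -0.3, 0.1]
grip_width: 0.0868
```

```bash
cat >> h.py <<'E'
from scipy.spatial.transform import Rotation as Ro
def to(*targets):
    """print shift in tool axes for world targets (x,y,z,yaw deg)"""
    o=readout.get_obs(); R=Ro.from_euler("xyz",o["tool_rot"],degrees=True).as_matrix(); p=np.array(o["tool_pos"])
    print("t",round(o["time_s"],2),"pos",p.round(4),"rot",np.round(o["tool_rot"],2),"grip",round(o["grip_width"],4),"F",np.round(o["force"],1))
    for t in targets:
        s=R.T@(np.array(t[:3])-p); print(t,"->",s.round(4),"turn",round(np.radians(o["tool_rot"][2]-t[3]),3),"rows",round(np.linalg.norm(s)/.0417,1))
E
python3 -c "
from h import *
to((.56,.19,.30,99),(.6,.1,.35,99))
print(readout.get_obs()['qpos'])"
```

```text
t 1.1 pos [ 0.4652 -0.3271  0.4217] rot [-1.7995e+02 -9.0000e-02  9.9180e+01] grip 0.0868 F [ 0.7 -0.3  0.1]
(0.56, 0.19, 0.3, 99) -> [0.4952 0.1762 0.1223] turn 0.003 rows 12.9
(0.6, 0.1, 0.35, 99) -> [0.4    0.2013 0.0721] turn 0.003 rows 10.9
[ 52.93064226   8.813983   -23.99842602  73.036564     3.57558274
  98.97667113  38.91868807]
```

Request:
{"method": "servo_tool", "body": {
  "plan": [
    [[0.087,0.036,0.016,0,0],[0.087,0.072,0.032,0,0],[0.087,0.108,0.048,0,0],[0.087,0.144,0.064,0,0],[0.087,0.18,0.08,0,0],[0.087,0.216,0.096,0,0],[0.087,0.252,0.112,0,0],[0.087,0.288,0.128,0,0],[0.087,0.324,0.144,0,0],[0.087,0.36,0.16,0,0],[0.087,0.4,0.17,0,0],[0.087,0.4,0.17,0,0]]
  ]
}}

```text
time_s: 2.1
tool_pos: [0.5674, 0.1058, 0.4215]
tool_rot: [-179.9, -0.5, 100.0]
force: [-1.5, 1.1, -0.4]
grip_width: 0.0869
```

```bash
python3 - <<'E'
from h import *
import pickle
to((.56,.19,.30,99))
c=read_camera("wrist"); pickle.dump(c,open("w1.pkl","wb"))
cv2.imwrite("pics/w1.png",cv2.cvtColor(c["image"],cv2.COLOR_RGB2BGR))
print(np.linalg.inv(c["camera_from_world"]).round(3).tolist(),c["mtx"],c["D"])
E
```

```text
t 2.1 pos [0.5674 0.1058 0.4215] rot [-179.91   -0.47  100.03] grip 0.0869 F [-1.5  1.1 -0.4]
(0.56, 0.19, 0.3, 99) -> [0.0833 0.0075 0.1221] turn 0.018 rows 3.5
[[0.985, -0.167, -0.049, 0.553], [0.174, 0.943, 0.285, 0.184], [-0.002, -0.289, 0.957, 0.585], [0.0, 0.0, 0.0, 1.0]] [[322.7424467    0.         280.36730588]
 [  0.         322.7424467  209.93053445]
 [  0.           0.           1.        ]] [0.01108331 0.         0.         0.         0.        ]
```

View pics/w1.png

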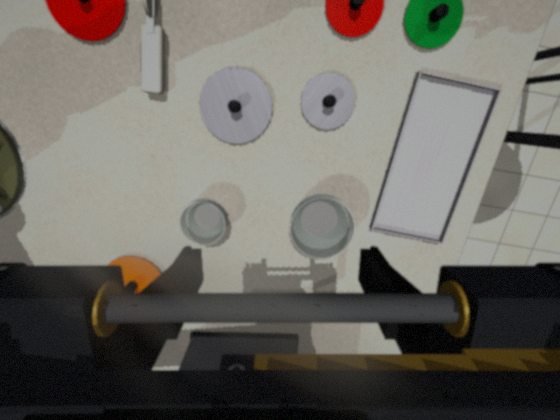

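The wrist view shows everything at once: large lid (235,105), small lid (328,101), small bowl (205,221) and large bowl (321,226). The jaws hide none of them.

```bash
cat >> h.py <<'E'
def edge_circle(c,u,v,z,r,lo=.75,hi=1.3,thr=None):
    """radial strongest-edge points near expected radius on the plane z, robust least-squares circle"""
    from scipy.optimize import least_squares
    g=cv2.GaussianBlur(cv2.cvtColor(c["image"],cv2.COLOR_RGB2LAB),(0,0),1.0).astype(np.float32)
    T=c["camera_from_world"]; ctr=ray(c,u,v,z)
    for it in range(3):
        rr=np.arange(lo*r,hi*r,.0005); Q=[]
        for a in np.radians(np.arange(0,360,4)):
            P=np.stack([ctr[0]+rr*np.cos(a),ctr[1]+rr*np.sin(a),np.full_like(rr,z)],1)
            X=P@T[:3,:3].T+T[:3,3]; X[:,1:]*=-1
            uv=cv2.projectPoints(X,np.zeros(3),np.zeros(3),c["mtx"],np.array(c["D"]))[0][:,0].astype(np.float32)
            s=cv2.remap(g,uv[None,:,0],uv[None,:,1],cv2.INTER_LINEAR)[0]
            k=np.linalg.norm(s[6:]-s[:-6],axis=1); j=k.argmax(); Q.append(P[j+3,:2])
        Q=np.array(Q)
        f=least_squares(lambda p:np.hypot(Q[:,0]-p[0],Q[:,1]-p[1])-p[2],[*ctr[:2],r],loss="cauchy",f_scale=.0015)
        ctr=np.array([*f.x[:2],z]); lo,hi=.85,1.15
    e=np.abs(f.fun); return f.x.round(4),"inl",(np.abs(np.hypot(Q[:,0]-f.x[0],Q[:,1]-f.x[1])-f.x[2])<.002).sum(),len(Q)
def knob(c,u,v,z,w=14):
    m=cv2.cvtColor(c["image"],cv2.COLOR_RGB2GRAY)[v-w:v+w,u-w:u+w]<45
    ys,xs=np.nonzero(m); return ray(c,xs.mean()+u-w,ys.mean()+v-w,z).round(4),m.sum()
E
python3 - <<'E'
from h import *
import pickle
c=pickle.load(open("w1.pkl","rb")); W=pts(c)
for n,u,v,z,r in(("llid",235,105,.010,.062),("slid",328,101,.010,.046),("lbowl",321,226,.06,.058),("sbowl",205,221,.05,.042)):
    print(n,edge_circle(c,u,v,z,r))
    if "lid" in n: print("  knob",knob(c,u,v,.024))
    else:
        P=W[v-40:v+35,u-40:u+40].reshape(-1,3); q=P[(P[:,2]>z-.008)&(P[:,2]<z+.008)]
        from scipy.optimize import least_squares
        f=least_squares(lambda p:np.hypot(q[:,0]-p[0],q[:,1]-p[1])-p[2],[*q[:,:2].mean(0),r],loss="cauchy",f_scale=.002)
        print("  depth ring",f.x.round(4),len(q))
P=W[:60].reshape(-1,3); print("table z",np.nanmedian(W[150:200,100:160,2]).round(4))
E
```

```text
llid (array([0.4773, 0.1804, 0.0641]), 'inl', np.int64(80), 90)
  knob (array([0.4754, 0.18  , 0.024 ]), np.int64(93))
slid (array([0.6282, 0.2152, 0.0486]), 'inl', np.int64(76), 90)
  knob (array([0.6278, 0.2152, 0.024 ]), np.int64(95))
lbowl (array([0.6523, 0.0086, 0.0572]), 'inl', np.int64(49), 90)
  depth ring [0.6562 0.0092 0.0552] 635
sbowl (array([ 0.4559, -0.023 ,  0.0445]), 'inl', np.int64(64), 90)
  depth ring [ 0.4493 -0.0216  0.0392] 444
table z 0.0004
```

Request:
{"method": "servo_tool", "body": {
  "plan": [
    [[0.087,-0.035,0,0.035,0.02],[0.087,-0.07,0,0.07,0.02],[0.087,-0.105,0,0.09,0.02],[0.087,-0.105,0,0.09,0.02],[0.087,-0.105,0,0.09,0.02],[0.087,-0.105,0,0.09,0.02],[0.087,-0.105,0,0.09,0.02]]
  ]
}}

```text
time_s: 2.73
tool_pos: [0.5858, -0.0004, 0.3323]
tool_rot: [-180.0, -0.3, 98.7]
force: [-0.4, -0.2, 0.4]
grip_width: 0.0871
```

```bash
python3 - <<'E'
from h import *
import pickle
c=read_camera("wrist"); pickle.dump(c,open("w2.pkl","wb")); W=pts(c)
to((.628,.215,.15,99))
T=c["camera_from_world"]
im=c["image"].copy()
for n,p,z,r in(("lbowl",(.654,.009),.06,.058),("sbowl",(.453,-.022),.05,.042),("llid",(.476,.18),.01,.062),("slid",(.628,.215),.01,.046)):
    X=T[:3,:3]@np.array([*p,z])+T[:3,3]; X=X*[1,-1,-1]
    u,v=cv2.projectPoints(X[None],np.zeros(3),np.zeros(3),c["mtx"],np.array(c["D"]))[0][0,0]
    f,*rest=edge_circle(c,u,v,z,r); print(n,(u.round(),v.round()),f,rest)
    a=np.radians(np.arange(0,360,3)); Q=np.stack([f[0]+f[2]*np.cos(a),f[1]+f[2]*np.sin(a),0*a+z],1)@T[:3,:3].T+T[:3,3]
    Q[:,1:]*=-1; q=cv2.projectPoints(Q,np.zeros(3),np.zeros(3),c["mtx"],np.array(c["D"]))[0][:,0]
    for x,y in q[::2].round().astype(int):
        if 0<=x<560 and 0<=y<420: im[y,x]=(255,0,255)
    if "lid" in n: continue
    d=np.hypot(W[...,0]-p[0],W[...,1]-p[1]); m=(d<r*1.35)&(abs(W[...,2]-z)<.006)
    q=W[m]; mid=(np.percentile(q,1,0)+np.percentile(q,99,0))/2
    print("  depth: n",m.sum(),"z",np.percentile(q[:,2],[50,95]).round(4),"mid",mid.round(4),"ext",(np.percentile(q,99,0)-np.percentile(q,1,0)).round(4))
cv2.imwrite("pics/w2.png",cv2.cvtColor(im[:300],cv2.COLOR_RGB2BGR).repeat(1,0))
cv2.imwrite("pics/w2.png",cv2.resize(cv2.cvtColor(im[20:300,60:460],cv2.COLOR_RGB2BGR),None,fx=2,fy=2))
E
```

```text
t 2.78 pos [5.859e-01 1.000e-04 3.326e-01] rot [179.98  -0.29  98.79] grip 0.0871 F [0.2 0.2 0.7]
(0.628, 0.215, 0.15, 99) -> [0.205  0.0744 0.1837] turn -0.004 rows 6.8
lbowl (np.float64(331.0), np.float64(174.0)) [0.6565 0.0066 0.0544] ['inl', np.int64(58), 90]
  depth: n 912 z [0.0599 0.0615] mid [0.6568 0.0082 0.0582] ext [0.1125 0.1124 0.0079]
sbowl (np.float64(184.0), np.float64(173.0)) [ 0.457  -0.0281  0.0456] ['inl', np.int64(56), 90]
  depth: n 655 z [0.0499 0.0515] mid [ 0.4492 -0.0227  0.0482] ext [0.0809 0.081  0.0079]
llid (np.float64(220.0), np.float64(21.0)) [0.4786 0.1682 0.0552] ['inl', np.int64(60), 90]
slid (np.float64(337.0), np.float64(11.0)) [0.6294 0.2058 0.042 ] ['inl', np.int64(67), 90]
```

View pics/w2.png

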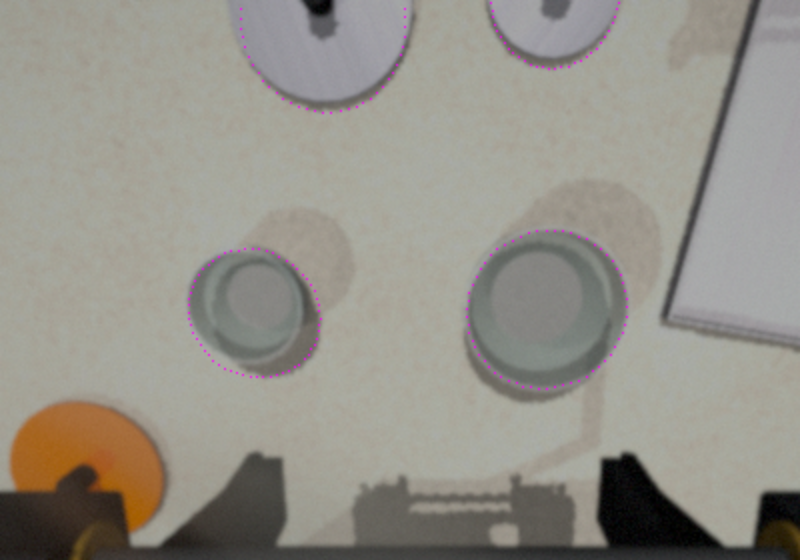

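The depth rims fit the given sizes (heights 60 and 50 mm, about 112 and 81 mm across). I put the large bowl at (0.6565, 0.0085) and the small one at (0.449, -0.022). The colour-edge fit on the bowls was fooled by shadow, so I dropped it. Next I go above the small lid.

Request:
{"method": "servo_tool", "body": {
  "plan": [
    [[0.087,0.034,0.012,0.02,0],[0.087,0.068,0.025,0.04,0],[0.087,0.1,0.037,0.06,0],[0.087,0.135,0.05,0.08,0],[0.087,0.17,0.062,0.11,0],[0.087,0.205,0.074,0.14,0],[0.087,0.205,0.074,0.18,0],[0.087,0.205,0.0744,0.22,0],[0.087,0.205,0.0744,0.24,0],[0.087,0.205,0.0744,0.24,0],[0.087,0.205,0.0744,0.24,0]]
  ]
}}

```text
time_s: 3.7
tool_pos: [0.6273, 0.2164, 0.0937]
tool_rot: [-179.9, -0.3, 98.9]
force: [0.3, 0.3, 0.9]
grip_width: 0.0871
```

```bash
python3 - <<'E'
from h import *
c=read_camera("wrist"); W=pts(c)
to((.628,.215,.013,99))
m=(np.hypot(W[...,0]-.628,W[...,1]-.215)<.03)&(W[...,2]>.030)&(W[...,2]<.05)
q=W[m]; print(m.sum(), np.argwhere(m).mean(0), np.median(q,0).round(4),((q.min(0)+q.max(0))/2).round(4),(q.max(0)-q.min(0)).round(4))
m=(np.hypot(W[...,0]-.628,W[...,1]-.215)<.065)&(W[...,2]>.006)&(W[...,2]<.015)
q=W[m]; print("disc",m.sum(),((np.percentile(q,1,0)+np.percentile(q,99,0))/2).round(4),(q.max(0)-q.min(0)).round(4))
E
```

```text
t 3.75 pos [0.6288 0.2168 0.0959] rot [179.84  -0.35  98.85] grip 0.087 F [ 1.8 -0.5  0.6]
(0.628, 0.215, 0.013, 99) -> [-0.0021 -0.0013  0.0828] turn -0.003 rows 2.0
609 [226.47783251 281.41871921] [0.6272 0.2176 0.0382] [0.6275 0.2164 0.0351] [0.0201 0.0193 0.0102]
disc 8878 [0.6274 0.2167 0.0104] [0.091  0.0914 0.008 ]
```

Request:
{"method": "servo_tool", "body": {
  "plan": [
    [[0.087,0,-0.0005,0.03,0],[0.087,0,-0.0005,0.06,0],[0.087,0,-0.0005,0.082,0],[0.087,0,-0.0005,0.082,0],[0.087,0,-0.0005,0.082,0],[0.01,0,-0.0005,0.082,0],[0.01,0,-0.0005,0.082,0],[0.01,0,-0.0005,0.082,0],[0.01,0,-0.0005,0.082,0],[0.01,0,-0.0005,0.082,0],[0.01,0,-0.0005,0.082,0]]
  ],
  "force": 15
}}

```text
time_s: 4.67
tool_pos: [0.6287, 0.2172, 0.0143]
tool_rot: [179.8, -0.3, 98.8]
force: [-0.2, -0.4, -0.0]
grip_width: 0.0554
```

```bash
python3 - <<'E'
from h import *
to((.449,-.022,.15,99))
E
```

```text
t 4.67 pos [0.6287 0.2172 0.0143] rot [179.8   -0.35  98.84] grip 0.0554 F [-0.2 -0.4 -0. ]
(0.449, -0.022, 0.15, 99) -> [-0.2079 -0.2139 -0.1377] turn -0.003 rows 7.9
```

Still closing, so I wait and then lift slightly.

Request:
{"method": "servo_tool", "body": {
  "plan": [
    [[0.01,0,0,0,0],[0.01,0,0,0,0],[0.01,0,0,0,0],[0.01,0,0,0,0],[0.01,0,0,0,0],[0.01,0,0,0,0],[0.01,0,0,0,0],[0.01,0,0,0,0],[0.01,0,0,0,0],[0.01,0,0,0,0]]
  ]
}}

```text
time_s: 5.5
tool_pos: [0.6286, 0.2172, 0.0142]
tool_rot: [179.8, -0.4, 98.8]
force: [1.1, -0.1, -1.1]
grip_width: 0.0199
```

Request:
{"method": "servo_tool", "body": {
  "plan": [
    [[0.01,0,0,-0.02,0],[0.01,0,0,-0.05,0],[0.01,0,0,-0.08,0],[0.01,0,0,-0.12,0],[0.01,0,0,-0.12,0],[0.01,0,0,-0.12,0]]
  ]
}}

```text
time_s: 6.0
tool_pos: [0.63, 0.2175, 0.1375]
tool_rot: [179.5, -0.4, 98.8]
force: [0.2, -0.2, -1.5]
grip_width: 0.0195
```

```bash
cat > lid.py <<'E'
from h import *
import sys
# position and tilt of the held lid relative to the TCP, from wrist depth
def held(r,dz=-.003):
    c=read_camera("wrist"); W=pts(c); o=readout.get_obs(); p=o["tool_pos"]
    zt=p[2]+dz   # expected disc-top height
    d=np.hypot(W[...,0]-p[0],W[...,1]-p[1])
    m=(d<r+.01)&(abs(W[...,2]-zt)<.006); q=W[m]
    A=np.c_[q[:,:2]-p[:2],np.ones(len(q))]; s=np.linalg.lstsq(A,q[:,2],rcond=None)[0]
    mid=(np.percentile(q,.5,0)+np.percentile(q,99.5,0))/2
    print("disc n",m.sum(),"ctr-tcp",(mid-p).round(4),"ext",(np.percentile(q,99.5,0)-np.percentile(q,.5,0)).round(4),"tilt",s[:2].round(3),"ztop-tcp",(s[2]-p[2]).round(4))
    return c
E
python3 - <<'E'
from lid import *
to((.449,-.022,.15,99)); held(.046)
E
```

```text
t 6.0 pos [0.63   0.2175 0.1375] rot [179.48  -0.39  98.85] grip 0.0195 F [ 0.2 -0.2 -1.5]
(0.449, -0.022, 0.15, 99) -> [-0.2087 -0.2156 -0.0159] turn -0.003 rows 7.2
disc n 10049 ctr-tcp [ 0.0001  0.     -0.0012] ext [0.087  0.0893 0.005 ] tilt [ 0.007 -0.002] ztop-tcp -0.0013
```

Request:
{"method": "servo_tool", "body": {
  "plan": [
    [[0.01,-0.026,-0.027,-0.01,0],[0.01,-0.052,-0.054,-0.016,0],[0.01,-0.078,-0.081,-0.016,0],[0.01,-0.104,-0.108,-0.016,0],[0.01,-0.13,-0.135,-0.016,0],[0.01,-0.156,-0.162,-0.016,0],[0.01,-0.182,-0.188,-0.016,0],[0.01,-0.2085,-0.2156,-0.016,0],[0.01,-0.2085,-0.2156,-0.016,0],[0.01,-0.2085,-0.2156,-0.016,0],[0.01,-0.2085,-0.2156,-0.016,0],[0.01,-0.2085,-0.2156,-0.016,0]]
  ]
}}

```text
time_s: 7.05
tool_pos: [0.4479, -0.0214, 0.1483]
tool_rot: [179.7, -0.4, 98.9]
force: [-0.2, -0.6, -0.7]
grip_width: 0.0197
```

```bash
python3 - <<'E'
from lid import *
to((.449,-.022,.062,99)); c=held(.046); W=pts(c)
for p,z,r in(((.449,-.022),.05,.042),((.6565,.0085),.06,.058)):
    m=(np.hypot(W[...,0]-p[0],W[...,1]-p[1])<r*1.3)&(abs(W[...,2]-z)<.006); q=W[m]
    if len(q)>20: print(len(q),"mid",((np.percentile(q,1,0)+np.percentile(q,99,0))/2).round(4),"ext",(np.percentile(q,99,0)-np.percentile(q,1,0)).round(4))
t=read_camera("top"); W=pts(t)
m=(np.hypot(W[...,0]-.6565,W[...,1]-.0085)<.075)&(abs(W[...,2]-.06)<.008); q=W[m]; print("top lb",len(q),((np.percentile(q,1,0)+np.percentile(q,99,0))/2).round(4))
cv2.imwrite("pics/w3.png",cv2.cvtColor(c["image"],cv2.COLOR_RGB2BGR))
E
```

```text
t 7.05 pos [ 0.4479 -0.0214  0.1483] rot [179.74  -0.41  98.95] grip 0.0197 F [-0.2 -0.6 -0.7]
(0.449, -0.022, 0.062, 99) -> [-0.0014  0.0006  0.0863] turn -0.001 rows 2.1
disc n 10169 ctr-tcp [-0.0014 -0.0009 -0.0021] ext [0.0868 0.0891 0.0078] tilt [ 0.002 -0.005] ztop-tcp -0.0036
526 mid [0.446  0.0044 0.0487] ext [0.0711 0.0276 0.0063]
1563 mid [0.6351 0.0069 0.0579] ext [0.0712 0.112  0.0075]
top lb 136 [0.6577 0.0079 0.06  ]
```

View pics/w3.png

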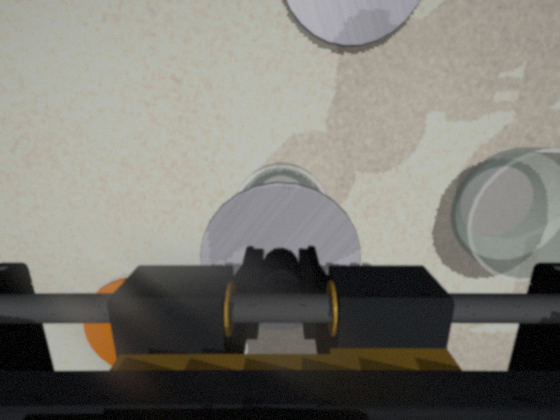

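The bowl's visible arc (column 281) is centred under the held lid, so I descend.

Request:
{"method": "servo_tool", "body": {
  "plan": [
    [[0.01,-0.0007,0.001,0.03,0],[0.01,-0.0007,0.001,0.06,0],[0.01,-0.0007,0.001,0.075,0],[0.01,-0.0007,0.001,0.08,0],[0.01,-0.0007,0.001,0.083,0],[0.01,-0.0007,0.001,0.086,0],[0.01,-0.0007,0.001,0.089,0],[0.01,-0.0007,0.001,0.089,0],[0.01,-0.0007,0.001,0.089,0]]
  ]
}}

```text
time_s: 7.9
tool_pos: [0.4501, -0.0212, 0.0601]
tool_rot: [179.7, -0.4, 99.0]
force: [-0.4, -0.5, -0.6]
grip_width: 0.0195
```

```bash
python3 - <<'E'
from lid import *
to((.449,-.022,.0593,99)); held(.046)
E
```

```text
t 7.9 pos [ 0.4501 -0.0212  0.0601] rot [179.67  -0.37  98.99] grip 0.0195 F [-0.4 -0.5 -0.6]
(0.449, -0.022, 0.0593, 99) -> [-0.0006 -0.0012  0.0008] turn -0.0 rows 0.0
disc n 10173 ctr-tcp [-0.0012 -0.0006 -0.0021] ext [0.0869 0.089  0.0081] tilt [ 0.005 -0.006] ztop-tcp -0.0035
```

Request:
{"method": "servo_tool", "body": {
  "plan": [
    [[0.01,0,-0.0005,0.001,0],[0.01,0,-0.0005,0.002,0],[0.01,0,-0.0005,0.002,0],[0.01,0,-0.0005,0.002,0],[0.01,0,-0.0005,0.002,0]]
  ]
}}

```text
time_s: 8.37
tool_pos: [0.4502, -0.0215, 0.0593]
tool_rot: [179.6, -0.3, 99.0]
force: [-1.6, -0.4, 7.0]
grip_width: 0.0194
```

Request:
{"method": "servo_tool", "body": {
  "plan": [
    [[0.06,0,0,0,0],[0.06,0,0,0,0],[0.06,0,0,0,0],[0.06,0,0,0,0],[0.06,0,0,0,0],[0.06,0,0,0,0],[0.06,0,0,-0.03,0],[0.06,0,0,-0.06,0],[0.06,0,0,-0.1,0],[0.06,0,0,-0.1,0],[0.06,0,0,-0.1,0]]
  ]
}}

```text
time_s: 9.28
tool_pos: [0.4515, -0.0224, 0.1615]
tool_rot: [179.4, -0.2, 99.0]
force: [-0.8, -0.7, -0.9]
grip_width: 0.0599
```

```bash
cat >> lid.py <<'E'
def seated(x,y,r,rim,cam="wrist"):
    c=read_camera(cam); W=pts(c); d=np.hypot(W[...,0]-x,W[...,1]-y)
    m=(d<r+.008)&(abs(W[...,2]-rim-.005)<.005); q=W[m]; mid=(np.percentile(q,.5,0)+np.percentile(q,99.5,0))/2
    A=np.c_[q[:,:2]-[x,y],np.ones(len(q))]; s=np.linalg.lstsq(A,q[:,2],rcond=None)[0]
    k=W[(d<.025)&(W[...,2]>rim+.024)&(W[...,2]<rim+.04)]
    print(cam,"disc",len(q),mid.round(4),"ext",(np.percentile(q,99.5,0)-np.percentile(q,.5,0)).round(4),"tilt",s[:2].round(3),"z",s[2].round(4),"knob",np.median(k,0).round(4) if len(k) else None,len(k))
    b=W[(d<r+.005)&(W[...,2]>rim-.04)&(W[...,2]<rim-.002)]; return c
E
python3 - <<'E'
from lid import *
to((.476,.180,.10,99))
c=seated(.449,-.022,.046,.05)
cv2.imwrite("pics/w4.png",cv2.cvtColor(c["image"],cv2.COLOR_RGB2BGR))
E
```

```text
t 9.28 pos [ 0.4515 -0.0224  0.1615] rot [ 1.7935e+02 -1.7000e-01  9.8960e+01] grip 0.0599 F [-0.8 -0.7 -0.9]
(0.476, 0.18, 0.1, 99) -> [0.1959 0.055  0.0627] turn -0.001 rows 5.1
wrist disc 7666 [ 0.4497 -0.0221  0.0557] ext [0.0876 0.0878 0.0038] tilt [ 0.    -0.001] z 0.0557 knob [ 0.4495 -0.021   0.0835] 514
```

View pics/w4.png

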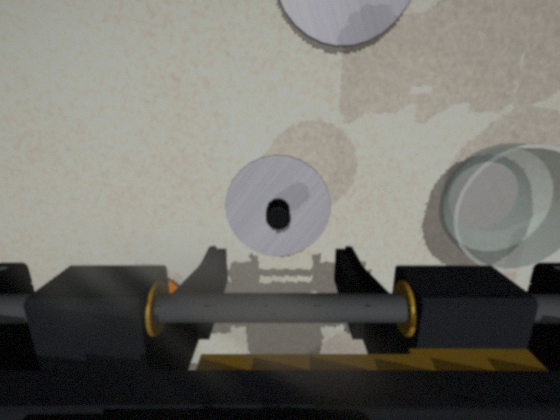

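The small lid at (278,206) is level, its disc top is at 55.7 mm (55 expected), and contact came at the expected height. Now the large lid.

Request:
{"method": "servo_tool", "body": {
  "plan": [
    [[0.087,0.035,0.01,0,0],[0.087,0.07,0.02,0,0],[0.087,0.105,0.03,0.01,0],[0.087,0.14,0.04,0.03,0],[0.087,0.175,0.05,0.05,0],[0.087,0.196,0.055,0.063,0],[0.087,0.196,0.055,0.063,0],[0.087,0.196,0.055,0.063,0],[0.087,0.196,0.055,0.063,0]]
  ]
}}

```text
time_s: 10.08
tool_pos: [0.4735, 0.1792, 0.0969]
tool_rot: [179.7, -0.2, 99.0]
force: [0.1, 0.2, -0.1]
grip_width: 0.0867
```

```bash
python3 - <<'E'
from lid import *
to((.476,.181,.0135,99)); seated(.476,.181,.062,.005)
E
```

```text
t 10.08 pos [0.4735 0.1792 0.0969] rot [179.69  -0.24  98.95] grip 0.0867 F [ 0.1  0.2 -0.1]
(0.476, 0.181, 0.0135, 99) -> [0.001  0.0023 0.0835] turn -0.001 rows 2.0
wrist disc 16513 [0.4753 0.1817 0.0104] ext [0.1176 0.1181 0.0035] tilt [-0. -0.] z 0.0104 knob [0.4751 0.1826 0.0382] 602
```

Request:
{"method": "servo_tool", "body": {
  "plan": [
    [[0.087,0.0022,0.002,0.03,0],[0.087,0.0022,0.002,0.06,0],[0.05,0.0022,0.002,0.083,0],[0.01,0.0022,0.002,0.083,0],[0.01,0.0022,0.002,0.083,0],[0.01,0.0022,0.002,0.083,0],[0.01,0.0022,0.002,0.083,0],[0.01,0.0022,0.002,0.083,0],[0.01,0.0022,0.002,0.083,0],[0.01,0.0022,0.002,0.083,0],[0.01,0.0022,0.002,0.083,0],[0.01,0.0022,0.002,0.083,0]]
  ],
  "force": 20
}}

```text
time_s: 11.13
tool_pos: [0.4764, 0.1816, 0.0147]
tool_rot: [179.6, -0.2, 98.9]
force: [0.9, -0.5, 0.5]
grip_width: 0.0284
```

Request:
{"method": "servo_tool", "body": {
  "plan": [
    [[0.01,0,0,0,0],[0.01,0,0,0,0],[0.01,0,0,0,0],[0.01,0,0,0,0],[0.01,0,0,0,0],[0.01,0,0,0,0]]
  ]
}}

```text
time_s: 11.63
tool_pos: [0.4763, 0.1816, 0.0147]
tool_rot: [179.6, -0.2, 98.9]
force: [-0.4, -0.8, 0.6]
grip_width: 0.0194
```

Request:
{"method": "servo_tool", "body": {
  "plan": [
    [[0.01,0,0,-0.02,0],[0.01,0,0,-0.05,0],[0.01,0,0,-0.09,0],[0.01,0,0,-0.13,0],[0.01,0,0,-0.15,0],[0.01,0,0,-0.15,0],[0.01,0,0,-0.15,0]]
  ]
}}

```text
time_s: 12.22
tool_pos: [0.4759, 0.1808, 0.1653]
tool_rot: [179.5, -0.2, 98.9]
force: [-0.1, 0.0, -1.5]
grip_width: 0.0194
```

```bash
python3 - <<'E'
from lid import *
to((.6565,.0085,.16,99)); held(.062)
E
```

```text
t 12.22 pos [0.4759 0.1808 0.1653] rot [ 1.7948e+02 -1.5000e-01  9.8850e+01] grip 0.0194 F [-0.1  0.  -1.5]
(0.6565, 0.0085, 0.16, 99) -> [-0.1981  0.1519  0.0062] turn -0.003 rows 6.0
disc n 20484 ctr-tcp [-0.0006  0.0004 -0.0025] ext [0.1169 0.1198 0.0043] tilt [ 0.004 -0.002] ztop-tcp -0.0027
```

Request:
{"method": "servo_tool", "body": {
  "plan": [
    [[0.01,-0.025,0.019,0,0],[0.01,-0.05,0.038,0,0],[0.01,-0.075,0.057,0,0],[0.01,-0.1,0.076,0,0],[0.01,-0.125,0.095,0,0],[0.01,-0.15,0.115,0,0],[0.01,-0.175,0.135,0,0],[0.01,-0.198,0.152,0.006,0],[0.01,-0.198,0.152,0.006,0],[0.01,-0.198,0.152,0.006,0],[0.01,-0.198,0.152,0.006,0],[0.01,-0.198,0.152,0.006,0]]
  ]
}}

```text
time_s: 13.27
tool_pos: [0.6543, 0.0101, 0.1571]
tool_rot: [179.8, -0.2, 99.0]
force: [0.5, 0.5, -0.8]
grip_width: 0.0195
```

```bash
python3 - <<'E'
from lid import *
to((.6568,.0085,.0697,99)); c=held(.062); W=pts(c)
from scipy.optimize import least_squares
p=(.6565,.0085); m=(np.hypot(W[...,0]-p[0],W[...,1]-p[1])<.075)&(abs(W[...,2]-.06)<.004); q=W[m]
print(len(q),q.min(0) if len(q) else 0,q.max(0) if len(q) else 0)
if len(q)>30:
    f=least_squares(lambda v:np.hypot(q[:,0]-v[0],q[:,1]-v[1])-.056,p,loss="cauchy",f_scale=.002); print(f.x.round(4))
E
```

```text
t 13.27 pos [0.6543 0.0101 0.1571] rot [179.78  -0.23  99.01] grip 0.0195 F [ 0.5  0.5 -0.8]
(0.6568, 0.0085, 0.0697, 99) -> [-0.0023  0.0019  0.0874] turn 0.0 rows 2.1
disc n 20606 ctr-tcp [-0.002   0.0002 -0.0027] ext [0.1166 0.1197 0.0079] tilt [-0.001 -0.002] ztop-tcp -0.0048
278 [0.62175084 0.05291869 0.05717081] [0.68368715 0.06532652 0.0622208 ]
[0.657 0.008]
```

Request:
{"method": "servo_tool", "body": {
  "plan": [
    [[0.01,-0.0023,0.0026,0.03,0],[0.01,-0.0023,0.0026,0.06,0],[0.01,-0.0023,0.0026,0.075,0],[0.01,-0.0023,0.0026,0.08,0],[0.01,-0.0023,0.0026,0.083,0],[0.01,-0.0023,0.0026,0.086,0],[0.01,-0.0023,0.0026,0.088,0],[0.01,-0.0023,0.0026,0.089,0],[0.01,-0.0023,0.0026,0.089,0],[0.01,-0.0023,0.0026,0.089,0]]
  ]
}}

```text
time_s: 14.15
tool_pos: [0.6588, 0.0087, 0.0701]
tool_rot: [179.6, -0.2, 99.0]
force: [-0.4, 0.4, 2.8]
grip_width: 0.0196
```

Request:
{"method": "servo_tool", "body": {
  "plan": [
    [[0.01,0,-0.001,0.0005,0],[0.01,0,-0.001,0.001,0],[0.01,0,-0.001,0.001,0],[0.01,0,-0.001,0.001,0]]
  ]
}}

```text
time_s: 14.48
tool_pos: [0.6583, 0.0086, 0.07]
tool_rot: [179.5, -0.2, 99.0]
force: [0.1, 0.1, 6.3]
grip_width: 0.0197
```

Request:
{"method": "servo_tool", "body": {
  "plan": [
    [[0.06,0,0,0,0],[0.06,0,0,0,0],[0.06,0,0,0,0],[0.06,0,0,0,0],[0.06,0,0,0,0],[0.06,0,0,0,0],[0.06,0,0,-0.03,0],[0.06,0,0,-0.07,0],[0.06,0,0,-0.11,0],[0.06,0,0,-0.15,0],[0.06,0,0,-0.18,0],[0.06,0,0,-0.18,0]]
  ]
}}

```text
time_s: 15.48
tool_pos: [0.6602, 0.0089, 0.2582]
tool_rot: [178.8, -0.1, 99.0]
force: [-0.2, -0.4, 1.0]
grip_width: 0.0596
```

```bash
python3 - <<'E'
from lid import *
import pickle
to((.60,-.10,.42,99))
c=seated(.657,.0085,.062,.06); seated(.4495,-.022,.046,.05)
t=seated(.657,.0085,.062,.06,"top"); seated(.4495,-.022,.046,.05,"top")
s=read_camera("scene"); pickle.dump((t,s),open("ts.pkl","wb"))
cv2.imwrite("pics/s5.png",cv2.resize(cv2.cvtColor(s["image"][170:370,60:360],cv2.COLOR_RGB2BGR),None,fx=2.5,fy=2.5))
E
```

```text
t 15.48 pos [0.6602 0.0089 0.2582] rot [ 1.7884e+02 -6.0000e-02  9.9000e+01] grip 0.0596 F [-0.2 -0.4  1. ]
(0.6, -0.1, 0.42, 99) -> [-0.098  -0.0732 -0.1634] turn -0.0 rows 4.9
wrist disc 8824 [0.6576 0.0087 0.0657] ext [0.1179 0.1181 0.0039] tilt [-0.  0.] z 0.0657 knob [0.6574 0.0097 0.0934] 292
wrist disc 4653 [ 0.4509 -0.022   0.0555] ext [0.0882 0.0876 0.0049] tilt [-0.003 -0.   ] z 0.0557 knob [ 0.4521 -0.0211  0.0834] 359
top disc 192 [0.6467 0.0374 0.0651] ext [0.1006 0.061  0.0095] tilt [-0.002  0.006] z 0.0657 knob None 0
top disc 259 [ 0.4486 -0.0096  0.0552] ext [0.0837 0.0624 0.0095] tilt [-0.001  0.012] z 0.0557 knob [ 0.4473 -0.0211  0.0823] 31
```

View pics/s5.png

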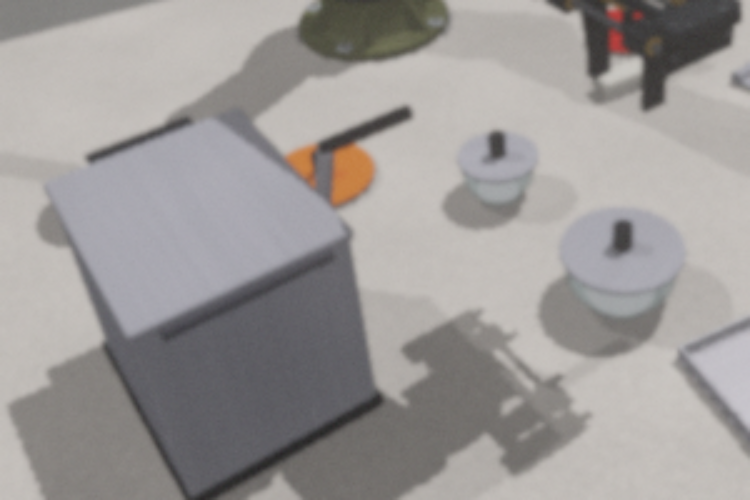

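Both lids are seated level with fingers off: large at (622,250), small at (497,155) in the crop. Next I go above the lever for a close look.

Request:
{"method": "servo_tool", "body": {
  "plan": [
    [[0.087,0,0,-0.04,0],[0.087,0,0,-0.08,0],[0.087,0,-0.01,-0.12,0],[0.087,-0.03,-0.025,-0.15,0],[0.087,-0.065,-0.04,-0.162,0],[0.087,-0.1,-0.055,-0.162,0],[0.087,-0.135,-0.07,-0.162,0],[0.087,-0.17,-0.085,-0.162,0],[0.087,-0.2,-0.095,-0.162,0],[0.087,-0.217,-0.095,-0.162,0],[0.087,-0.217,-0.095,-0.162,0],[0.087,-0.217,-0.095,-0.162,0]]
  ]
}}

```text
time_s: 16.73
tool_pos: [0.5955, -0.2226, 0.4071]
tool_rot: [179.8, -0.3, 98.9]
force: [0.5, 0.5, -0.2]
grip_width: 0.0867
```

```bash
python3 - <<'E'
from lid import *
import pickle
to((.60,-.20,.42,99))
c=read_camera("wrist"); W=pts(c); pickle.dump(c,open("w6.pkl","wb"))
cv2.imwrite("pics/w6.png",cv2.cvtColor(c["image"],cv2.COLOR_RGB2BGR))
dk=cv2.cvtColor(c["image"],cv2.COLOR_RGB2GRAY)<70
m=(W[...,2]>.225)&(W[...,2]<.262)&(W[...,0]>.5)&(W[...,0]<.72)&(W[...,1]>-.30)&(W[...,1]<-.1)&dk
q=W[m]; print("bar",len(q),np.percentile(q,[1,50,99],0).round(4))
l=cv2.fitLine(q[:,:2].astype(np.float32),cv2.DIST_HUBER,0,.01,.01).ravel(); print(l,np.degrees(np.arctan2(l[1],l[0])))
s=(q[:,:2]-l[2:])@l[:2]; print("ends",(l[2:]+l[:2]*np.percentile(s,.5)).round(4),(l[2:]+l[:2]*np.percentile(s,99.5)).round(4),"top z",np.percentile(q[:,2],90).round(4))
m=(abs(W[...,2]-.2)<.012)&(W[...,1]<-.2); q=W[m]; print("bin top",len(q),cv2.minAreaRect(q[:,:2].astype(np.float32)))
E
```

```text
t 16.73 pos [ 0.5955 -0.2226  0.4071] rot [179.8   -0.34  98.94] grip 0.0867 F [ 0.5  0.5 -0.2]
(0.6, -0.2, 0.42, 99) -> [ 0.0217  0.008  -0.0128] turn -0.001 rows 0.6
bar 1026 [[ 0.5768 -0.2492  0.2438]
 [ 0.5868 -0.2083  0.2491]
 [ 0.5977 -0.1671  0.2514]]
[ 0.13888788 -0.9903081   0.5861691  -0.2011534 ] -82.016495
ends [ 0.5813 -0.1666] [ 0.593  -0.2496] top z 0.2505
bin top 14421 ((0.5599555969238281, -0.35224980115890503), (0.25333961844444275, 0.20775693655014038), 8.652983665466309)
```

View pics/w6.png

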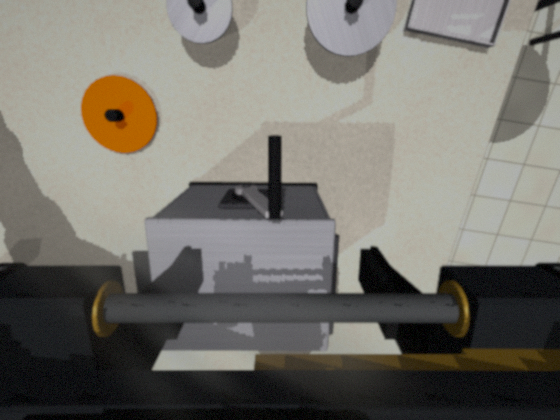

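The wrist view shows the bar upright at column 274, rows 136 to 217, clear of everything. The bar axis is at 98° and its top is at 250.5 mm (250 expected). The grip point is (0.5857, -0.198, 0.243) and the stop should put it at about (0.442, -0.2195, 0.190).

Request:
{"method": "servo_tool", "body": {
  "plan": [
    [[0.087,0.0255,-0.006,0.03,0.01],[0.087,0.0255,-0.006,0.06,0.01],[0.087,0.0255,-0.006,0.09,0.01],[0.087,0.0255,-0.006,0.12,0.01],[0.087,0.0255,-0.006,0.14,0.01],[0.087,0.0255,-0.006,0.14,0.01],[0.087,0.0255,-0.006,0.14,0.01]]
  ]
}}

```text
time_s: 17.37
tool_pos: [0.5863, -0.193, 0.2674]
tool_rot: [179.8, -0.4, 98.7]
force: [-0.3, -0.2, 1.3]
grip_width: 0.0871
```

```bash
python3 - <<'E'
from lid import *
to((.5857,-.1983,.2243,98.4))
c=read_camera("wrist"); W=pts(c)
m=(abs(W[...,0]-.586)<.03)&(W[...,2]>.235)&(W[...,2]<.257)&(W[...,1]>-.26)&(W[...,1]<-.14); q=W[m]
l=cv2.fitLine(q[:,:2].astype(np.float32),cv2.DIST_HUBER,0,.01,.01).ravel(); s=(q[:,:2]-l[2:])@l[:2]
print(len(q),l,"ends",(l[2:]+l[:2]*np.percentile(s,.5)).round(4),(l[2:]+l[:2]*np.percentile(s,99.5)).round(4),np.percentile(q[:,2],90))
E
```

```text
t 17.37 pos [ 0.5863 -0.193   0.2674] rot [179.84  -0.43  98.74] grip 0.0871 F [-0.3 -0.2  1.3]
(0.5857, -0.1983, 0.2243, 98.4) -> [-0.0055 -0.0016  0.043 ] turn 0.006 rows 1.0
2156 [ 0.13664912 -0.99061954  0.5851058  -0.19602758] ends [ 0.5809 -0.1657] [ 0.5926 -0.2504] 0.2502557353848901
```

Request:
{"method": "servo_tool", "body": {
  "plan": [
    [[0.087,-0.0045,-0.0012,0.025,0.01],[0.087,-0.0045,-0.0012,0.043,0.01],[0.04,-0.0045,-0.0012,0.043,0.01],[0.04,-0.0045,-0.0012,0.043,0.01],[0.04,-0.0045,-0.0012,0.043,0.01],[0.04,-0.0045,-0.0012,0.043,0.01],[0.005,-0.0045,-0.0012,0.043,0.01],[0.005,-0.0045,-0.0012,0.043,0.01],[0.005,-0.0045,-0.0012,0.043,0.01],[0.005,-0.0045,-0.0012,0.043,0.01],[0.005,-0.0045,-0.0012,0.043,0.01],[0.005,-0.0045,-0.0012,0.043,0.01]]
  ],
  "force": 35
}}

```text
time_s: 18.42
tool_pos: [0.5869, -0.1979, 0.2259]
tool_rot: [179.7, -0.4, 98.1]
force: [-0.3, -1.2, -0.3]
grip_width: 0.0282
```

Request:
{"method": "servo_tool", "body": {
  "plan": [
    [[0.005,0,0,0,0],[0.005,0,0,0,0],[0.005,0,0,0,0],[0.005,0,0,0,0],[0.005,0,0,0,0],[0.005,0,0,0,0]]
  ]
}}

```text
time_s: 18.92
tool_pos: [0.5862, -0.198, 0.2259]
tool_rot: [179.8, -0.4, 98.1]
force: [-4.6, 0.3, 1.1]
grip_width: 0.0129
```

```bash
python3 - <<'E'
from lid import *
# way along the lever's arc, relative to the grasped bar
b=np.array([np.cos(np.radians(8)),np.sin(np.radians(8)),0]); p=np.array(readout.get_obs()["tool_pos"])
f=lambda a:.12*(np.sin(a)*-b+np.array([0,0,np.cos(a)]))
to(*[(*(p+f(-.349+t)-f(-.349)).round(4),98) for t in np.r_[np.arange(.14,1.41,.14),1.42]])
E
```

```text
t 18.92 pos [ 0.5862 -0.198   0.2259] rot [179.78  -0.36  98.11] grip 0.0129 F [-4.6  0.3  1.1]
(np.float64(0.5702), np.float64(-0.2003), np.float64(0.2305), 98) -> [ 0.     -0.0161 -0.0047] turn 0.002 rows 0.4
(np.float64(0.5537), np.float64(-0.2026), np.float64(0.2329), 98) -> [ 0.0001 -0.0328 -0.0071] turn 0.002 rows 0.8
(np.float64(0.5371), np.float64(-0.2049), np.float64(0.2328), 98) -> [ 0.0002 -0.0495 -0.0071] turn 0.002 rows 1.2
(np.float64(0.5207), np.float64(-0.2073), np.float64(0.2305), 98) -> [ 0.0001 -0.0661 -0.0048] turn 0.002 rows 1.6
(np.float64(0.5047), np.float64(-0.2095), np.float64(0.2258), 98) -> [ 0.0002 -0.0823 -0.0002] turn 0.002 rows 2.0
(np.float64(0.4895), np.float64(-0.2116), np.float64(0.219), 98) -> [ 0.0002 -0.0977  0.0065] turn 0.002 rows 2.3
(np.float64(0.4754), np.float64(-0.2136), np.float64(0.21), 98) -> [ 1.000e-04 -1.119e-01  1.550e-02] turn 0.002 rows 2.7
(np.float64(0.4627), np.float64(-0.2154), np.float64(0.1992), 98) -> [ 1.000e-04 -1.248e-01  2.620e-02] turn 0.002 rows 3.1
(np.float64(0.4517), np.float64(-0.2169), np.float64(0.1867), 98) -> [ 1.00e-04 -1.36e-01  3.87e-02] turn 0.002 rows 3.4
(np.float64(0.4424), np.float64(-0.2182), np.float64(0.1727), 98) -> [-0.     -0.1454  0.0527] turn 0.002 rows 3.7
(np.float64(0.4413), np.float64(-0.2184), np.float64(0.1706), 98) -> [-1.000e-04 -1.465e-01  5.470e-02] turn 0.002 rows 3.8
```

Request:
{"method": "servo_tool", "body": {
  "plan": [
    [[0.005,0,-0.008,-0.0025,0],[0.005,0,-0.016,-0.0047,0],[0.005,0,-0.0245,-0.006,0],[0.005,0,-0.033,-0.007,0],[0.005,0,-0.041,-0.0073,0],[0.005,0,-0.0495,-0.007,0],[0.005,0,-0.058,-0.006,0],[0.005,0,-0.066,-0.0048,0],[0.005,0,-0.074,-0.0025,0],[0.005,0,-0.082,0,0],[0.005,0,-0.082,0,0]]
  ]
}}

```text
time_s: 19.83
tool_pos: [0.5084, -0.2094, 0.2287]
tool_rot: [179.2, -0.1, 98.1]
force: [5.8, 1.0, 7.3]
grip_width: 0.0129
```

```bash
python3 - <<'E'
from lid import *
to((.4895,-.2116,.219,98),(.4754,-.2136,.21,98),(.4627,-.2154,.1992,98),(.4517,-.2169,.1867,98),(.4424,-.2182,.1727,98),(.440,-.2186,.1685,98))
E
```

```text
t 19.83 pos [ 0.5084 -0.2094  0.2287] rot [ 1.792e+02 -1.300e-01  9.815e+01] grip 0.0129 F [5.8 1.  7.3]
(0.4895, -0.2116, 0.219, 98) -> [ 0.0005 -0.0192  0.0094] turn 0.003 rows 0.5
(0.4754, -0.2136, 0.21, 98) -> [ 0.0005 -0.0336  0.0182] turn 0.003 rows 0.9
(0.4627, -0.2154, 0.1992, 98) -> [ 0.0005 -0.0465  0.0288] turn 0.003 rows 1.3
(0.4517, -0.2169, 0.1867, 98) -> [ 0.0005 -0.0578  0.0412] turn 0.003 rows 1.7
(0.4424, -0.2182, 0.1727, 98) -> [ 0.0005 -0.0674  0.0551] turn 0.003 rows 2.1
(0.44, -0.2186, 0.1685, 98) -> [ 0.0005 -0.0699  0.0592] turn 0.003 rows 2.2
```

Request:
{"method": "servo_tool", "body": {
  "plan": [
    [[0.005,0.0003,-0.01,0.0045,0],[0.005,0.0003,-0.019,0.0095,0],[0.005,0.0003,-0.027,0.0138,0],[0.005,0.0003,-0.034,0.0184,0],[0.005,0.0003,-0.0405,0.0236,0],[0.005,0.0003,-0.0465,0.029,0],[0.005,0.0003,-0.0525,0.035,0],[0.005,0.0003,-0.058,0.0412,0],[0.005,0.0003,-0.063,0.048,0],[0.005,0.0003,-0.0675,0.055,0],[0.005,0.0003,-0.0695,0.0585,0],[0.005,0.0003,-0.0695,0.0585,0]]
  ]
}}

```text
time_s: 20.83
tool_pos: [0.4437, -0.219, 0.1715]
tool_rot: [178.8, 0.1, 98.2]
force: [2.8, 0.6, 9.0]
grip_width: 0.0133
```

```bash
python3 - <<'E'
from lid import *
to((.4424,-.2182,.1727,98))
s=read_camera("scene"); cv2.imwrite("pics/s7.png",cv2.resize(cv2.cvtColor(s["image"][60:370,0:400],cv2.COLOR_RGB2BGR),None,fx=1.9,fy=1.9))
E
```

```text
t 20.83 pos [ 0.4437 -0.219   0.1715] rot [1.7876e+02 9.0000e-02 9.8180e+01] grip 0.0133 F [2.8 0.6 9. ]
(0.4424, -0.2182, 0.1727, 98) -> [ 0.0009 -0.0011 -0.0012] turn 0.003 rows 0.0
```

View pics/s7.png

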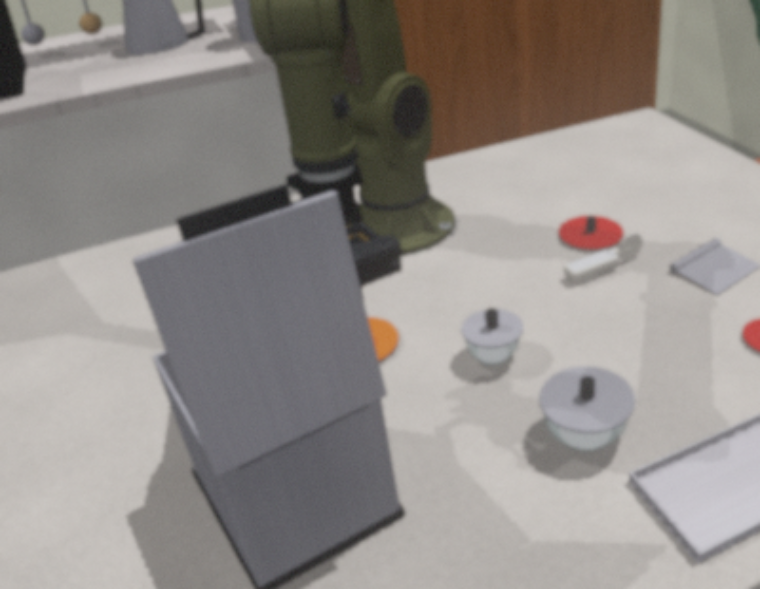

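The bin lid at (260,330) stands up, and both covered bowls are intact. I press a little further to confirm the stop by a rise in force.

Request:
{"method": "servo_tool", "body": {
  "plan": [
    [[0.005,0,-0.002,0.003,0],[0.005,0,-0.003,0.006,0],[0.005,0,-0.003,0.006,0],[0.005,0,-0.003,0.006,0],[0.005,0,-0.003,0.006,0],[0.005,0,-0.003,0.006,0]]
  ]
}}

```text
time_s: 21.38
tool_pos: [0.4428, -0.2192, 0.1692]
tool_rot: [178.6, 0.3, 98.2]
force: [-4.7, 2.9, 17.7]
grip_width: 0.0127
```

```bash
python3 - <<'E'
from lid import *
to((.4424,-.2182,.1727,98))
seated(.657,.0085,.062,.06,"top"); seated(.4495,-.022,.046,.05,"top")
c=seated(.657,.0085,.062,.06,"scene"); seated(.4495,-.022,.046,.05,"scene")
seated(.657,.0085,.062,.06); seated(.4495,-.022,.046,.05)
# bin-lid plane: slope in the bin frame, scene camera
W=pts(c); b=np.array([np.cos(.14),np.sin(.14)]); q=W[(W[...,2]>.24)&(W[...,2]<.39)&(W[...,0]>.6)&(W[...,0]<.78)&(W[...,1]<-.2)&(W[...,1]>-.46)]
x=q[:,:2]@b; k=np.polyfit(q[:,2],x,1); r=abs(np.polyval(k,q[:,2])-x)<.02; k=np.polyfit(q[r,2],x[r],1)
print("lid angle",len(q),np.arctan2(1,-k[0]) , np.pi/2+np.arctan(k[0]), k)
E
```

```text
t 21.38 pos [ 0.4428 -0.2192  0.1692] rot [178.56   0.25  98.23] grip 0.0127 F [-4.7  2.9 17.7]
(0.4424, -0.2182, 0.1727, 98) -> [ 0.001  -0.0002 -0.0035] turn 0.004 rows 0.1
top disc 751 [0.6563 0.0078 0.065 ] ext [0.1195 0.1197 0.0097] tilt [-0.002  0.001] z 0.0657 knob [0.656  0.009  0.0924] 25
top disc 417 [ 0.4494 -0.0214  0.055 ] ext [0.0852 0.0877 0.0096] tilt [-0.012  0.008] z 0.0559 knob [ 0.4475 -0.0241  0.0836] 31
scene disc 1299 [0.6588 0.0085 0.0659] ext [0.1188 0.1195 0.0076] tilt [0.002 0.002] z 0.0661 knob [0.6623 0.0071 0.0935] 57
scene disc 454 [ 0.4506 -0.0212  0.0552] ext [0.0905 0.086  0.0082] tilt [-0.008  0.007] z 0.0563 knob [ 0.4543 -0.0229  0.083 ] 43
wrist disc 187 [ 0.6223 -0.0413  0.0644] ext [0.0157 0.0102 0.0066] tilt [0.107 0.253] z 0.0809 knob None 0
wrist disc 1006 [ 0.4547 -0.0615  0.0548] ext [0.0546 0.015  0.006 ] tilt [-0.003  0.033] z 0.057 knob None 0
lid angle 8360 1.4024487368317955 1.4024487368317955 [-0.1699562   0.66772492]
```

The bin lid plane measures 1.402 rad and the force has risen to 18 N, so the lever is at its stop. I hold briefly to check it is stable, then hand in.

Request:
{"method": "servo_tool", "body": {
  "plan": [
    [[0.005,0,0,0.001,0],[0.005,0,0,0.001,0],[0.005,0,0,0.001,0],[0.005,0,0,0.001,0],[0.005,0,0,0.001,0],[0.005,0,0,0.001,0]]
  ]
}}

```text
time_s: 22.18
tool_pos: [0.4433, -0.2192, 0.1701]
tool_rot: [178.5, 0.3, 98.2]
force: [-5.1, 1.7, 9.6]
grip_width: 0.013
```

```bash
python3 - <<'E'
from lid import *
to((.4424,-.2182,.1727,98))
print(env.sign_off())
to()
E
```

```text
t 22.18 pos [ 0.4433 -0.2192  0.1701] rot [178.5    0.34  98.24] grip 0.013 F [-5.1  1.7  9.6]
(0.4424, -0.2182, 0.1727, 98) -> [ 0.0011 -0.0007 -0.0026] turn 0.004 rows 0.1
the job is handed in; nothing more can be done
None
the job is handed in; nothing more can be done
```

I covered both bowls with their own grey lids and let go. Then I swung the bin's lever forward to its stop and handed the job in at 22.2 s of the 64 s allowed, with the gripper still closed on the bar. The hand-in reports no verdict.

**Lids:** The last views from the top and scene cameras put each disc centre within about 2.5 mm of its measured bowl centre. The disc tops were 0.6–1.3 mm above the expected 65 and 55 mm. Tilt was about 0.015 rad or less. The fingers were well clear of both lids.

**Lever:** The bin lid's plane measured 1.40 rad, and the wrist force rose to about 18 N against the stop. After that angle check I made one last small hold move. The wrist force then eased to about 10 N and the tool rose about 1 mm, still consistent with the stop. I did not measure the lid angle again.

**Checks that disagreed or were not made:**
- The colour-edge circle fit on the bowls was thrown off by shadow, so I used the depth rims instead.
- At the end the wrist camera saw only slivers of the lids, so its final readings mean nothing.
- I did not measure the tray, scraper and pastry wheel again. I saw no sign of contact with them, and they look undisturbed in the last picture.

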